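# Check the blue bench valve for stiffness

### The arm

A 6-joint arm with a two-finger parallel gripper is mounted at the origin on the work surface. World frame = base frame: x ahead of the robot, y to its left, z up, the work surface at z = 0. Lengths are in m, angles in rad, forces in N, time in s.
With the tool pointing down it reaches from about 0.35 to 0.975 m from the base axis. Payload 4.9 kg.
Tool frame: the origin (TCP) lies at the very end of the fingers, on their centre line; the grasp point (between the pads) lies behind it (manip.grip_depth is the z of the grasp point in the tool frame, in m); z points along the fingers, y is the direction in which the jaws open and shut (so a half turn about z gives the same grasp; the last joint's range is limited). The gripper opens to 85 mm and grips with 20 to 120 N. Pads are 22 mm wide; open, the fingers measure 114 mm over their backs; the gripper's body (76 mm by 85 mm) begins 54 mm behind the grasp point. The pads swing forward as they close: fully open they stand 13 mm farther back than shut.
Start: joints at [1.001, 0.053, 1.613, -0, 1.476, -0.119], TCP at [0.272, 0.563, 0.195] pointing down, gripper open.
Joint ranges: [-3.01, 3.01], [-1.01, 2.22], [0.06, 2.58], [-1.02, 4.17], [0.09, 2.62], [-3.14, 3.14]. Speed limits (rad/s): [2.57, 2.57, 3.14, 3.14, 3.14, 3.14].

### API

Orientations are given as a unit quaternion [w, x, y, z].
In Python, from plant import state, optics, manip, silhouettes, place_of gives the robot as it stands. The module is installed in compiled form; this text tells all that it offers.
- The arm moves only by the tool jog_arm, never from a script. Its argument "increments" is a list of rows, each an object with "slide": the shift along the tool's x, y, z in mm, a list of three; "rotation": the turn, a rotation vector about the tool's x, y, z in degrees, a list of three. A call has 1 to 20 rows; each row shifts and turns the commanded pose from where the row before left it, along the tool's axes as they then stand; what a row does not reach is not made up. A row lasts 1/12 s, in which the tool goes at most 41.7 mm and 7.16 degrees, less where a joint would pass 70% of its speed; a pose out of reach is approached as far as the arm can. A call with a gripper value outside its range is refused whole. "fingers" is the opening, from 0 (shut) to 1 (fully open), set as the call begins (left out, the last holds). The fingers move at their own pace and stop on an object; the grip force is fixed at half the most. Time passes only in rows, so rows that do not move let the fingers close. It gives the time, the measured TCP pose, the force and the opening at its end, in the units of the state.
- state(): the state, without advancing time (a new reading comes with each control period).
- optics.grab_frame(name): name is "scene" or "side" or "wrist"; returns a dict with "frame" (384x512x3 uint8, blue, green, red), "camera_matrix" (3x3 intrinsics, pixels), "R" (3x3) and "t" (3): a world point X has camera coordinates R X + t. Camera axes: x right, y down, z forward; pixel columns grow to the right and rows downward; lengths in m; the calibration is good to about 2 mm. The wrist camera is an equidistant fisheye: a pixel r from the principal point sees the ray r / f radians off the axis. A picture is of the moment at which its call begins. There is no depth.
- manip.job_done(): hands the job in, once; it reports no verdict.
Trained networks look in the newest picture that a camera, given by its name, has taken for a name from the list of things; names that differ only in an ending like _2 or _b are one class to them, and where a whole thing is asked for, a point or a joint stands for the part that bears it (a point fixed in the world has none). Each returns a list of dicts, best first, with "score" (0 to 1); they miss things now and then, are a little off and sometimes report something else, mostly with a low value. They report only what shows in the picture. A call takes as long as a camera call.
- silhouettes(thing, camera): "mask" (384x512 bool, what is visible of it) and "bbox" ([left, top, right, bottom] in pixels, round what is visible of it).
- place_of(thing, camera): "uv" ([column, row] in pixels: a listed point, or the origin of a listed thing).
The state is a dict: "time": time; "joint_pos": joint angles; "joint_vel": joint speeds; "joint_efforts": joint torques, N m; "tool_pos": TCP position; "tool_rot": TCP orientation; "contact_force": force on the tool from outside, world axes, zero at the start; "ft_torque": the same for the moment, N m; "gripper_width": opening from 0.0 (shut) to 1.0 (fully open).
Only numpy, scipy, OpenCV 4.12 (cv2) and the standard library are available. Lean on these libraries where they do the work, as an engineer would, in place of code of your own. Each camera call takes 0.05 s, during which the arm holds its last target.

### The job

Check that the lever of the blue shut-off valve swings freely: turn it all the way open until it lies along its pipe at the stop, then swing it back through its whole arc until it is fully shut, square across the pipe, and leave it there. Leave the yellow valve's lever as you find it and the red wash bottle standing in its place.

Things in the scene. Friction and masses are not known exactly. Their poses are not given: they have to be found in the camera images.
- water_grip (a point): Middle of the BLUE lever's upright round grip: post 22 mm in diameter, 95 to 140 mm above the bench, this point at 118 mm. It stands on the end of a flat lever 22 mm wide (top at 95 mm) that turns level about a stem 100 mm from the post. x: level, from stem to post; z: up. The stem is on a fixed brass valve, mid-length of a level copper pipe (242 x 25 mm, centre line at 50 mm); base 90 x 200 mm.
- water_lever (a joint): Angle of the blue lever, rad, growing counter-clockwise seen from above. 0: shut, square across the pipe on the robot's side, at a stop. 1.571: fully open, along the pipe, at a stop. It starts part-way, nearer to shut. Friction of about 2.5 N at the grip; it stays where it is left.
- gas_grip (a point): Bystander: middle of the upright grip of the YELLOW lever on a second valve (same sizes, axes and motion as the blue one), which stands to the left or right of the blue one. Its lever may rest at any angle.
- wash_bottle: Bystander: loose red plastic wash bottle beyond the valves, 66 mm in diameter, 158 mm to the top of its cap, thin white bent spout up to 203 mm; origin at the centre of its underside, z up.

How it is judged:
On the way, in this order (a step that is already met when the one before it is completed fails the run):
1. the blue lever is fully open, along its pipe (within 10 degrees of the stop) (value of joint water_lever above 1.396 rad), for 0.1 s.
2. the blue lever is fully shut again, across its pipe (within 10 degrees of the stop) (value of joint water_lever below 0.175 rad), for 0.1 s.
At the end, for the whole second after the job is handed in: The blue lever rests fully shut, square across its pipe (within 10 degrees of its stop); the yellow lever's grip is within 25 mm and the red wash bottle within 30 mm of where it was, the bottle upright (within 15 degrees) (value of joint water_lever below 0.175 rad and velocity of joint water_lever between -0.1 and 0.1 rad/s and distance of gas_grip from where it was at the start of the episode below 0.025 m and distance of wash_bottle from where it was at the start of the episode below 0.03 m and angle between wash_bottle's own z axis and vertical below 0.26 rad); the robot touches nothing.
It fails at once if the yellow lever is moved (its grip by more than 25 mm) (distance of gas_grip from where it was at the start of the episode above 0.025 m).
It fails at once if the wash bottle is knocked over or pushed away (by more than 30 mm or 15 degrees) (distance of wash_bottle from where it was at the start of the episode above 0.03 m or angle between wash_bottle's own z axis and vertical above 0.26 rad).
It also fails if it takes over 40 s, if anything falls off the work surface, if the arm or the gripper's body presses on something with over 40 N, if the wrist force passes 120 N, or if a joint passes its speed limit or range.

## Working session

There is one attempt and no reset: what is moved stays moved. The work goes in short steps, Python scripts to look and compute and a tool call to move; the robot and the scene stay as the last step left them, time stands still between calls to the robot, and variables do not carry over. Pictures are saved under pics/ and viewed, and the job is handed in when it is done.

Besides the shell and the picture viewer there is one more tool, called as name(argument=value, ...) on one line, values as JSON. jog_arm: Moves the arm, as the interface text tells. Its arguments: {"type":"object","properties":{"increments":{"type":"array","items":{"type":"object","properties":{"slide":{"type":"array","items":{"type":"number"}},"rotation":{"type":"array","items":{"type":"number"}}}}},"fingers":{"type":"number"}},"required":["increments"]}

```bash
mkdir -p pics; cat > h.py <<'E'
import numpy as np, cv2
from plant import state, optics, manip, silhouettes, place_of
def tri(obs):
    A=[];b=[]
    for f,uv in obs:
        K=f["camera_matrix"];P=K@np.c_[f["R"],f["t"]]
        for r,c in ((0,uv[0]),(1,uv[1])):
            A.append(P[r,:3]-c*P[2,:3]);b.append(-(P[r,3]-c*P[2,3]))
    return np.linalg.lstsq(np.array(A),np.array(b),rcond=None)[0]
def atz(f,uv,z):
    K=f["camera_matrix"];R=f["R"];t=f["t"]
    d=R.T@np.linalg.inv(K)@np.array([uv[0],uv[1],1]);o=-R.T@t
    return o+d*(z-o[2])/d[2]
E
python3 - <<'E'
from h import *
s=state();print({k:np.round(v,3).tolist() for k,v in s.items()}, manip.grip_depth)
fs={}
for c in("scene","side"):
    f=optics.grab_frame(c);fs[c]=f;cv2.imwrite(f"pics/{c}0.png",f["frame"])
    print(c,-f["R"].T@f["t"])
    for n,z in(("water_grip",.118),("gas_grip",.118),("wash_bottle",0)):
        for d in place_of(n,c)[:3]: print(n,np.round(d["score"],2),np.round(d["uv"],1),np.round(atz(f,d["uv"],z),4))
E
```

```text
{'time': 0.0, 'joint_pos': [1.001, 0.053, 1.614, 0.0, 1.476, -0.119], 'joint_vel': [0.0, -0.0, -0.0, -0.001, -0.001, 0.0], 'joint_efforts': [0.002, -39.368, -37.018, 0.0, 0.007, 0.0], 'tool_pos': [0.272, 0.562, 0.194], 'tool_rot': [-0.0, 0.224, 0.975, -0.001], 'contact_force': [-0.147, -0.773, -0.927], 'ft_torque': [0.057, -0.019, 0.011], 'gripper_width': 1.001} -0.0187
scene [ 1.16625677 -0.50638978  0.65975835]
water_grip 0.92 [251.4 122. ] [0.4336 0.1547 0.118 ]
gas_grip 0.83 [163.2 184.6] [ 0.5    -0.1488  0.118 ]
wash_bottle 0.87 [319.6 241.7] [0.7533 0.0523 0.    ]
side [0.44508613 0.58300051 0.72091367]
water_grip 0.56 [323.7 250.9] [0.4286 0.1483 0.118 ]
gas_grip 0.74 [319.2 150.8] [ 0.4941 -0.1643  0.118 ]
wash_bottle 0.55 [201.6 216.1] [0.7522 0.0519 0.    ]
```

View pics/scene0.png

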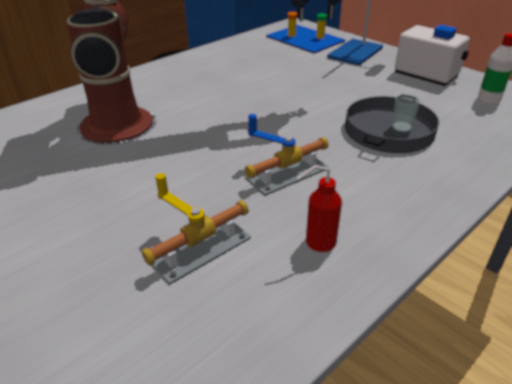

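View pics/side0.png

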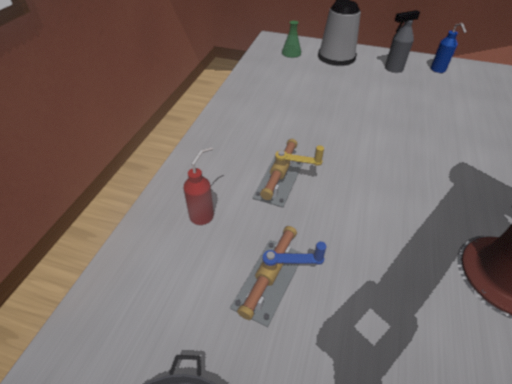

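```bash
python3 - <<'E'
import cv2,numpy as np
a=cv2.imread("pics/scene0.png")[105:200,235:340];b=cv2.imread("pics/side0.png")[220:325,225:335]
a=cv2.resize(a,None,fx=5,fy=5,interpolation=cv2.INTER_CUBIC);b=cv2.resize(b,None,fx=5,fy=5,interpolation=cv2.INTER_CUBIC)
cv2.imwrite("pics/za.png",a);cv2.imwrite("pics/zb.png",b)
E
```

```text
(no output)
```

View pics/za.png

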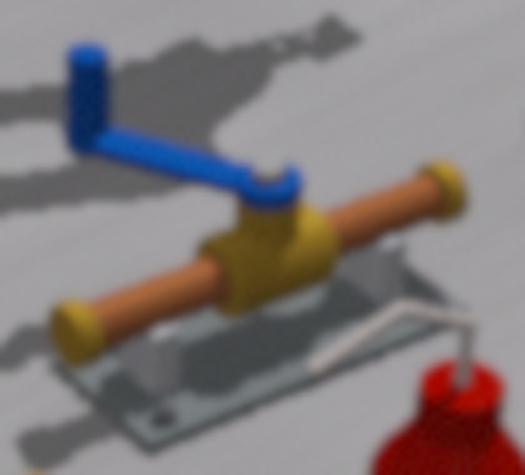

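View pics/zb.png

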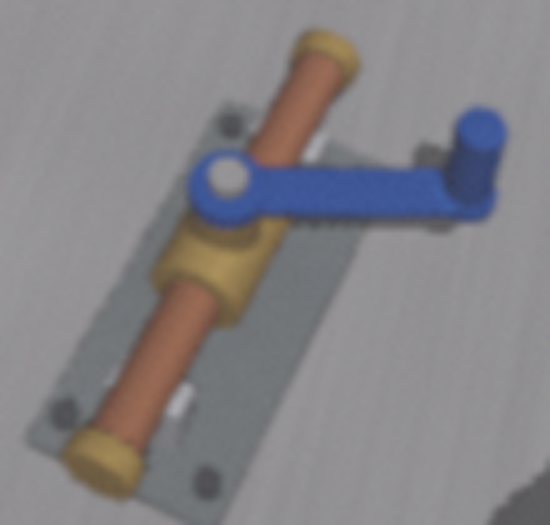

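```bash
python3 - <<'E'
from h import *
A=optics.grab_frame("scene");B=optics.grab_frame("side")
def p(n,a,b,z):
    t=tri([(A,a),(B,b)]);print(n,np.round(t,4),np.round(atz(A,a,z),4),np.round(atz(B,b,z),4));return t
p("gripmid",(251.4,122),(323.7,250.9),.118)
g=p("top",(252.6,116),(321.4,245.6),.14)
s=p("stem",(289,141.4),(270.8,255.4),.097)
l=p("pipe-y",(250,171.4),(290,231.4),.05)
r=p("pipe+y",(324,143),(245.6,312.6),.05)
print("mid",(l+r)/2,np.linalg.norm((l-r)[:2]),np.linalg.norm((g-s)[:2]))
an=lambda v:np.degrees(np.arctan2(v[1],v[0]))
print("lever",an(g-s),"pipe -y dir",an(l-r))
E
```

```text
gripmid [0.432  0.1529 0.1194] [0.4336 0.1547 0.118 ] [0.4286 0.1483 0.118 ]
top [0.4377 0.1533 0.1374] [0.4435 0.1501 0.14  ] [0.4357 0.1531 0.14  ]
stem [0.5349 0.1803 0.0966] [0.538  0.1804 0.097 ] [0.5316 0.1777 0.097 ]
pipe-y [0.5146 0.0718 0.0513] [0.5152 0.0734 0.05  ] [0.5127 0.0686 0.05  ]
pipe+y [0.553  0.2939 0.0515] [0.5538 0.2968 0.05  ] [0.5499 0.291  0.05  ]
mid [0.53380392 0.18285004 0.05140122] 0.22543951909847906 0.10084641927464454
lever -164.4882186879105 pipe -y dir -99.78935172759729
```

jog_arm(increments=[{"rotation": [0,0,-6]},{"rotation": [0,0,-6]},{"rotation": [0,0,-6]},{"rotation": [0,0,-6]},{"rotation": [0,0,-6]},{"rotation": [0,0,-6]},{"rotation": [0,0,-6]},{"slide": [-4,-30,0]},{"slide": [-4,-34,0]},{"slide": [-4,-34,0]},{"slide": [-4,-34,0]},{"slide": [-4,-34,0]},{"slide": [-4,-34,0]},{"slide": [-4,-34,0]},{"slide": [-4,-34,0]},{"slide": [-4,-34,0]},{"slide": [-4,-34,0]},{"slide": [-3,-34,0]},{"slide": [-2,-34,0]},{"slide": [0,-35,0]}], fingers=1)

```text
invalid input
```

```bash
cat > pose.py <<'E'
from h import *
s=state();w,x,y,z=s["tool_rot"]
ya=np.degrees(np.arctan2(1-2*x*x-2*z*z,2*(x*y-w*z)))
print(np.round(s["time"],2),np.round(s["tool_pos"],4),"tool y angle",ya,"F",np.round(s["contact_force"],1),s["gripper_width"],np.round(s["joint_pos"],2))
E
python3 - <<'E'
exec(open('pose.py').read())
f=optics.grab_frame("wrist");cv2.imwrite("pics/w1.png",f["frame"])
A=optics.grab_frame("side");cv2.imwrite("pics/s1.png",A["frame"])
for d in place_of("water_grip","wrist"):
    K=f["camera_matrix"];q=(np.array(d["uv"])-K[:2,2])/[K[0,0],K[1,1]];r=np.hypot(*q)
    v=f["R"].T@np.array([*(np.sin(r)*q/r),np.cos(r)]);o=-f["R"].T@f["t"]
    print(d,o+v*(.118-o[2])/v[2])
E
```

```text
0.5 [0.2723 0.5625 0.1953] tool y angle 64.17144577465112 F [-0.5  0.2 -0.1] 1.0009306384419385 [ 1.    0.05  1.61  0.    1.48 -0.12]
{'uv': [77.4, 376.5], 'score': 0.64} [0.43317118 0.15822423 0.118     ]
```

View pics/w1.png

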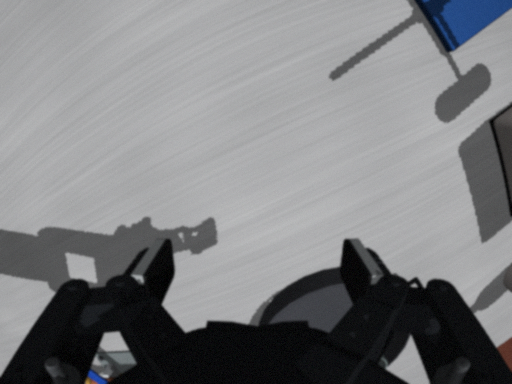

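The wrist picture shows the start pose: blue lever only at the lower-left edge (about 95,376). The call was refused, so I'm giving both fields in every row.

jog_arm(increments=[{"slide": [0,0,0],"rotation": [0,0,-6]},{"slide": [0,0,0],"rotation": [0,0,-6]},{"slide": [0,0,0],"rotation": [0,0,-6]},{"slide": [0,0,0],"rotation": [0,0,-6]},{"slide": [0,0,0],"rotation": [0,0,-6]},{"slide": [0,0,0],"rotation": [0,0,-6]},{"slide": [0,0,0],"rotation": [0,0,-6]},{"slide": [-4,-30,0],"rotation": [0,0,0]},{"slide": [-4,-34,0],"rotation": [0,0,0]},{"slide": [-4,-34,0],"rotation": [0,0,0]},{"slide": [-4,-34,0],"rotation": [0,0,0]},{"slide": [-4,-34,0],"rotation": [0,0,0]},{"slide": [-4,-34,0],"rotation": [0,0,0]},{"slide": [-4,-34,0],"rotation": [0,0,0]},{"slide": [-4,-34,0],"rotation": [0,0,0]},{"slide": [-4,-34,0],"rotation": [0,0,0]},{"slide": [-4,-34,0],"rotation": [0,0,0]},{"slide": [-3,-34,0],"rotation": [0,0,0]},{"slide": [-2,-34,0],"rotation": [0,0,0]},{"slide": [0,-35,0],"rotation": [0,0,0]}], fingers=1)

```text
time: 2.32
tool_pos: [0.4382, 0.152, 0.1956]
tool_rot: [0.001, -0.141, 0.99, 0.0]
contact_force: [0.5, 0.7, -0.4]
gripper_width: 1.002
```

```bash
python3 - <<'E'
exec(open('pose.py').read())
f=optics.grab_frame("wrist");cv2.imwrite("pics/w2.png",f["frame"])
A=optics.grab_frame("side");cv2.imwrite("pics/s2.png",A["frame"])
for d in place_of("water_grip","wrist"):
    K=f["camera_matrix"];q=(np.array(d["uv"])-K[:2,2])/[K[0,0],K[1,1]];r=np.hypot(*q)
    v=f["R"].T@np.array([*(np.sin(r)*q/r),np.cos(r)]);o=-f["R"].T@f["t"]
    print(d,o+v*(.118-o[2])/v[2])
E
```

```text
2.32 [0.4382 0.152  0.1956] tool y angle 106.18372071307883 F [ 0.5  0.7 -0.4] 1.002284283586787 [ 0.17 -0.35  1.97  0.    1.52 -1.68]
{'uv': [258.4, 184.1], 'score': 0.89} [0.43557677 0.15308977 0.118     ]
```

View pics/w2.png

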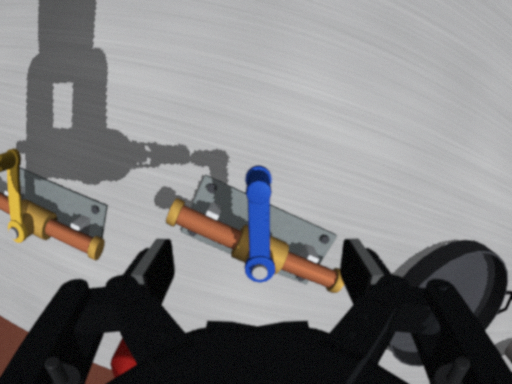

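View pics/s2.png

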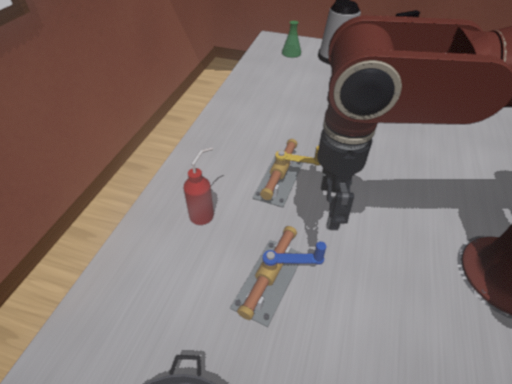

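The wrist picture shows the blue grip at (258,184) and its stem at (260,268), midway between the fingers. That agrees with the two fixed cameras to about 2 mm. The yellow lever (10,160) and bottle (120,360) are clear, so I'm descending.

jog_arm(increments=[{"slide": [2,0,20],"rotation": [0,0,0]},{"slide": [0,0,25],"rotation": [0,0,0]},{"slide": [0,0,25],"rotation": [0,0,0]},{"slide": [0,0,15],"rotation": [0,0,0]},{"slide": [0,0,8],"rotation": [0,0,0]},{"slide": [0,0,0],"rotation": [0,0,0]}], fingers=1)

```text
time: 2.97
tool_pos: [0.434, 0.1536, 0.1001]
tool_rot: [-0.002, -0.141, 0.99, 0.0]
contact_force: [-0.8, -0.4, -0.7]
gripper_width: 0.998
```

jog_arm(increments=[{"slide": [0,0,0],"rotation": [0,0,0]},{"slide": [0,0,0],"rotation": [0,0,0]},{"slide": [0,0,0],"rotation": [0,0,0]},{"slide": [0,0,0],"rotation": [0,0,0]},{"slide": [0,0,0],"rotation": [0,0,0]},{"slide": [0,0,0],"rotation": [0,0,0]},{"slide": [0,0,0],"rotation": [0,0,0]},{"slide": [0,0,0],"rotation": [0,0,0]}], fingers=0.4)

```text
time: 3.63
tool_pos: [0.4359, 0.1529, 0.1024]
tool_rot: [0.0, -0.141, 0.99, 0.0]
contact_force: [0.6, 0.3, 0.0]
gripper_width: 0.4
```

```bash
cat > plan.py <<'E'
# rows along arc: args: th0 th1 (lever, deg) yaw0 yaw1 n
import sys;exec(open('pose.py').read())
S=np.array([.534,.181]);shut=170.2
def plan(x,y,ya,ths,yaws):
    p=np.array([x,y])
    for th,yw in zip(ths,yaws):
        a=np.radians(shut+th);t=S+.1*np.array([np.cos(a),np.sin(a)])
        d=t-p;yr=np.radians(ya)
        ex=np.array([-np.sin(yr),np.cos(yr)]);ey=np.array([np.cos(yr),np.sin(yr)])
        sl=np.round([d@ex*1e3,d@ey*1e3]);r=-np.round(yw-ya)
        print(f'{{"slide": [{int(sl[0])}, {int(sl[1])}, 0], "rotation": [0, 0, {int(r)}]}},')
        p=p+(ex*sl[0]+ey*sl[1])/1e3;ya=ya-r
E
python3 - <<'E'
exec(open('plan.py').read())
f=optics.grab_frame("wrist");cv2.imwrite("pics/w3.png",f["frame"])
ths=np.linspace(25,97,17)[1:]
plan(*s["tool_pos"][:2],ya,ths,ya+(ths-25)*48/72)
E
```

```text
3.63 [0.4359 0.1529 0.1024] tool y angle 106.16342711165632 F [0.6 0.3 0. ] 0.3997822403017345 [ 0.18 -0.28  2.08  0.    1.34 -1.68]
{"slide": [-2, -6, 0], "rotation": [0, 0, -3]},
{"slide": [-1, -8, 0], "rotation": [0, 0, -3]},
{"slide": [0, -8, 0], "rotation": [0, 0, -3]},
{"slide": [-1, -8, 0], "rotation": [0, 0, -3]},
{"slide": [-1, -8, 0], "rotation": [0, 0, -3]},
{"slide": [-1, -7, 0], "rotation": [0, 0, -3]},
{"slide": [-2, -8, 0], "rotation": [0, 0, -3]},
{"slide": [-1, -8, 0], "rotation": [0, 0, -3]},
{"slide": [-2, -8, 0], "rotation": [0, 0, -3]},
{"slide": [-2, -7, 0], "rotation": [0, 0, -3]},
{"slide": [-2, -8, 0], "rotation": [0, 0, -3]},
{"slide": [-3, -7, 0], "rotation": [0, 0, -3]},
{"slide": [-2, -8, 0], "rotation": [0, 0, -3]},
{"slide": [-3, -7, 0], "rotation": [0, 0, -3]},
{"slide": [-3, -7, 0], "rotation": [0, 0, -3]},
{"slide": [-3, -7, 0], "rotation": [0, 0, -3]},
```

View pics/w3.png

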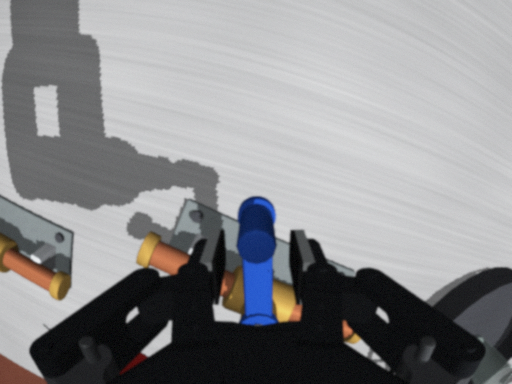

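```bash
python3 - <<'E'
exec(open('pose.py').read())
f=optics.grab_frame("wrist")
def pr(X):
    c=f["R"]@X+f["t"];th=np.arctan2(np.hypot(c[0],c[1]),c[2]);K=f["camera_matrix"];n=c[:2]/np.hypot(c[0],c[1])
    return K[:2,2]+th*n*[K[0,0],K[1,1]]
p=np.array(s["tool_pos"])
ex=np.array([-np.sin(np.radians(ya)),np.cos(np.radians(ya)),0])
for z in(.095,.102,.118,.14):
  print(z,[np.round(pr(np.array([p[0],p[1],z])+k*ex)).tolist() for k in(-.011,0,.011)])
i=cv2.resize(f["frame"][180:340,160:350],None,fx=4,fy=3.7);cv2.imwrite("pics/w4.png",i)
E
```

```text
3.68 [0.4359 0.1528 0.1023] tool y angle 106.16314183219995 F [-0.2 -0.5  0.5] 0.39766913025437123 [ 0.18 -0.28  2.08  0.    1.34 -1.68]
0.095 [[256.0, 230.0], [256.0, 215.0], [256.0, 200.0]]
0.102 [[256.0, 234.0], [256.0, 219.0], [256.0, 203.0]]
0.118 [[256.0, 245.0], [256.0, 229.0], [256.0, 212.0]]
0.14 [[256.0, 264.0], [256.0, 246.0], [256.0, 227.0]]
```

View pics/w4.png

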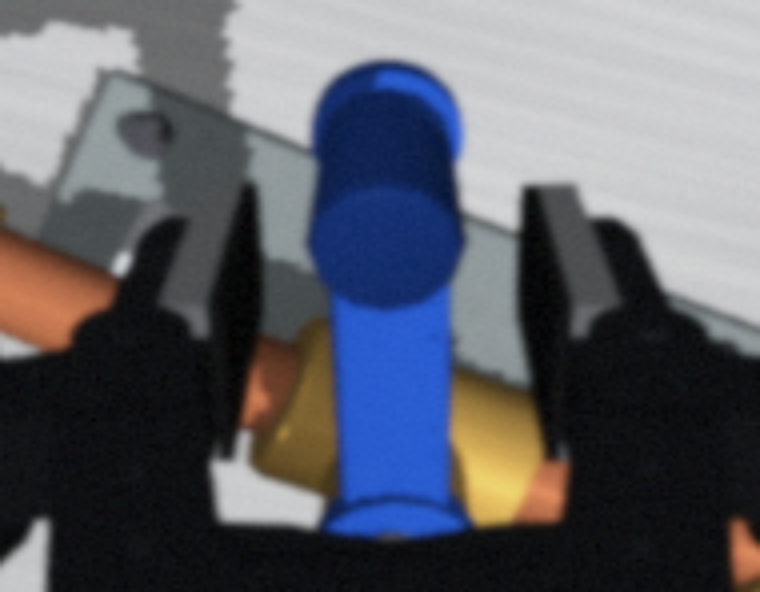

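```bash
python3 - <<'E'
from h import *
A=optics.grab_frame("scene");B=optics.grab_frame("side")
a=cv2.resize(A["frame"][70:190,205:325],(480,480),interpolation=cv2.INTER_CUBIC);b=cv2.resize(B["frame"][170:290,240:360],(480,480),interpolation=cv2.INTER_CUBIC)
cv2.imwrite("pics/z5.png",np.hstack([a[:, :400],b[:, :400]]))
E
```

```text
(no output)
```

View pics/z5.png

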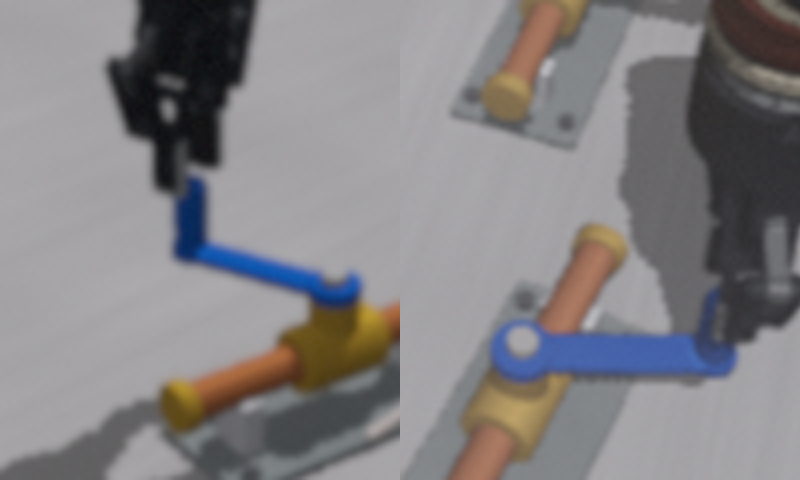

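```bash
python3 - <<'E'
from h import *
A=optics.grab_frame("scene");B=optics.grab_frame("side")
print(tri([(A,(258,111)),(B,(324.5,254.5))]))
def pr(f,X):
    c=f["camera_matrix"]@(f["R"]@X+f["t"]);return c[:2]/c[2]
for z in(.10,.11,.12,.13,.14):
  for sg in(1,-1):
    X=np.array([.436-.278*.021*sg,.153+.96*.021*sg,z]);print(z,sg,np.round(pr(A,X),1),np.round(pr(B,X),1))
E
```

```text
[0.43024563 0.17655377 0.14041032]
0.1 1 [256.  125.4] [319.6 265.5]
0.1 -1 [247.3 132.7] [317.5 248.3]
0.11 1 [255.9 121.9] [320.3 262.8]
0.11 -1 [247.2 129.1] [318.1 245.6]
0.12 1 [255.9 118.3] [321.  260.1]
0.12 -1 [247.1 125.5] [318.8 242.8]
0.13 1 [255.9 114.7] [321.7 257.3]
0.13 -1 [247.  121.9] [319.5 239.9]
0.14 1 [255.8 111. ] [322.4 254.4]
0.14 -1 [246.9 118.2] [320.2 237. ]
```

All three cameras put the finger tips at about z = 0.14, level with the top of the post. In z5, the tips are at (168,190) and (212,165), just meeting the post's top. That is about 35 mm above where the reported TCP says they are, so I'm going lower in small steps and watching the force.

jog_arm(increments=[{"slide": [0,0,5],"rotation": [0,0,0]},{"slide": [0,0,5],"rotation": [0,0,0]},{"slide": [0,0,5],"rotation": [0,0,0]},{"slide": [0,0,5],"rotation": [0,0,0]},{"slide": [0,0,4],"rotation": [0,0,0]},{"slide": [0,0,0],"rotation": [0,0,0]}])

```text
time: 4.43
tool_pos: [0.4349, 0.1527, 0.0768]
tool_rot: [-0.001, -0.141, 0.99, -0.0]
contact_force: [-0.4, 0.2, 0.5]
gripper_width: 0.402
```

```bash
python3 - <<'E'
exec(open('pose.py').read())
A=optics.grab_frame("scene");B=optics.grab_frame("side");W=optics.grab_frame("wrist")
a=cv2.resize(A["frame"][70:190,205:325],(480,480),interpolation=cv2.INTER_CUBIC);b=cv2.resize(B["frame"][170:290,240:360],(480,480),interpolation=cv2.INTER_CUBIC)
cv2.imwrite("pics/z6.png",np.hstack([a[:, :400],b[:, :400]]))
cv2.imwrite("pics/w6.png",cv2.resize(W["frame"][160:340,160:350],None,fx=4,fy=3.3))
E
```

```text
4.43 [0.4349 0.1527 0.0768] tool y angle 106.17207214853757 F [-0.4  0.2  0.5] 0.4022202410735401 [ 0.18 -0.25  2.1  -0.    1.3  -1.68]
```

View pics/z6.png

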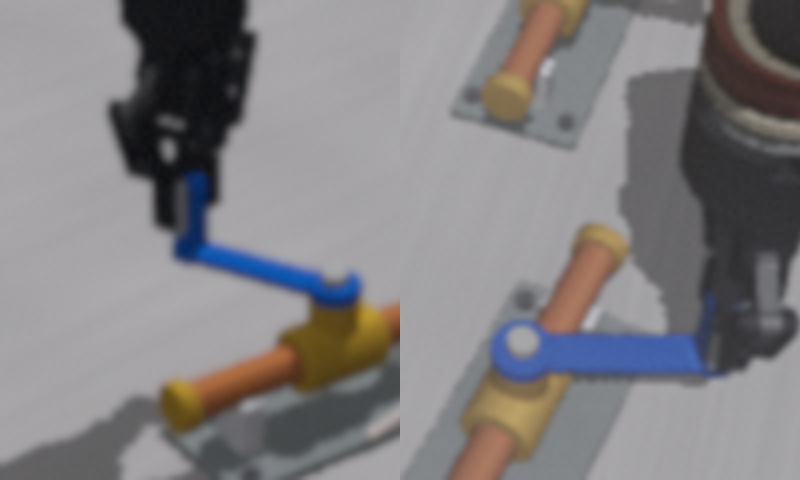

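View pics/w6.png

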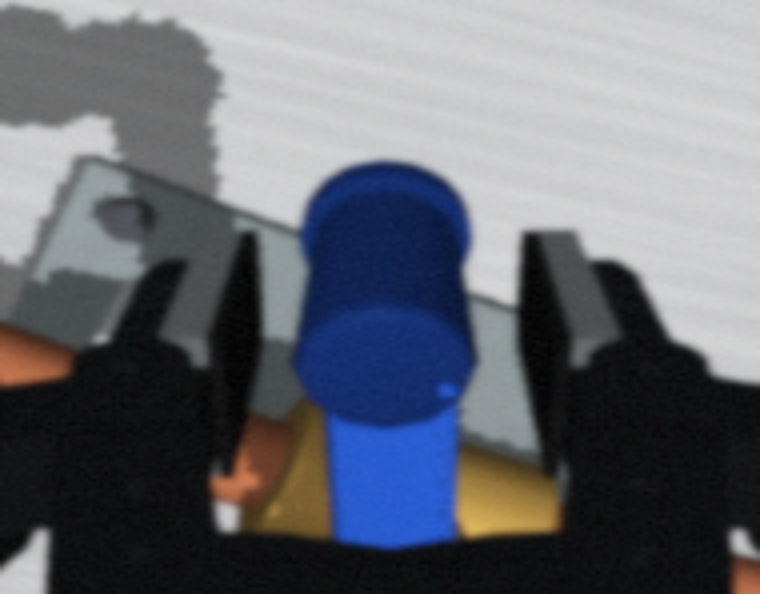

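Pads now straddle the post, with the post top at (385,365) in w6 and the pads at 235 and 535, and there is no contact. I'm swinging it open.

```bash
python3 - <<'E'
exec(open('plan.py').read())
ths=np.linspace(25,93,18)[1:]
plan(*s["tool_pos"][:2],ya,ths,ya+(ths-25)*51/68)
E
```

```text
4.58 [0.4359 0.1529 0.0783] tool y angle 106.17315576300551 F [0.7 0.1 0.6] 0.40106190969813654 [ 0.18 -0.25  2.09 -0.    1.3  -1.68]
{"slide": [-2, -6, 0], "rotation": [0, 0, -3]},
{"slide": [0, -7, 0], "rotation": [0, 0, -3]},
{"slide": [-1, -7, 0], "rotation": [0, 0, -3]},
{"slide": [0, -7, 0], "rotation": [0, 0, -3]},
{"slide": [-1, -7, 0], "rotation": [0, 0, -3]},
{"slide": [-1, -6, 0], "rotation": [0, 0, -3]},
{"slide": [-1, -7, 0], "rotation": [0, 0, -3]},
{"slide": [0, -7, 0], "rotation": [0, 0, -3]},
{"slide": [-2, -7, 0], "rotation": [0, 0, -3]},
{"slide": [-1, -7, 0], "rotation": [0, 0, -3]},
{"slide": [-1, -7, 0], "rotation": [0, 0, -3]},
{"slide": [-2, -7, 0], "rotation": [0, 0, -3]},
{"slide": [-1, -6, 0], "rotation": [0, 0, -3]},
{"slide": [-2, -7, 0], "rotation": [0, 0, -3]},
{"slide": [-2, -7, 0], "rotation": [0, 0, -3]},
{"slide": [-2, -7, 0], "rotation": [0, 0, -3]},
{"slide": [-2, -6, 0], "rotation": [0, 0, -3]},
```

jog_arm(increments=[{"slide": [-2,-6,0],"rotation": [0,0,-3]},{"slide": [0,-7,0],"rotation": [0,0,-3]},{"slide": [-1,-7,0],"rotation": [0,0,-3]},{"slide": [0,-7,0],"rotation": [0,0,-3]},{"slide": [-1,-7,0],"rotation": [0,0,-3]},{"slide": [-1,-6,0],"rotation": [0,0,-3]},{"slide": [-1,-7,0],"rotation": [0,0,-3]},{"slide": [0,-7,0],"rotation": [0,0,-3]},{"slide": [-2,-7,0],"rotation": [0,0,-3]},{"slide": [-1,-7,0],"rotation": [0,0,-3]}])

```text
time: 5.42
tool_pos: [0.4762, 0.0991, 0.0782]
tool_rot: [-0.001, -0.393, 0.919, 0.001]
contact_force: [-3.2, 0.6, 1.0]
gripper_width: 0.396
```

jog_arm(increments=[{"slide": [-1,-7,0],"rotation": [0,0,-3]},{"slide": [-2,-7,0],"rotation": [0,0,-3]},{"slide": [-1,-6,0],"rotation": [0,0,-3]},{"slide": [-2,-7,0],"rotation": [0,0,-3]},{"slide": [-2,-7,0],"rotation": [0,0,-3]},{"slide": [-2,-7,0],"rotation": [0,0,-3]},{"slide": [-2,-6,0],"rotation": [0,0,-3]},{"slide": [0,0,0],"rotation": [0,0,0]}])

```text
time: 6.08
tool_pos: [0.5221, 0.0819, 0.0781]
tool_rot: [-0.001, -0.553, 0.833, 0.0]
contact_force: [0.2, -0.1, -0.4]
gripper_width: 0.401
```

```bash
python3 - <<'E'
exec(open('pose.py').read())
A=optics.grab_frame("scene");B=optics.grab_frame("side");W=optics.grab_frame("wrist")
a=cv2.resize(A["frame"][90:210,205:325],(480,480),interpolation=cv2.INTER_CUBIC);b=cv2.resize(B["frame"][190:310,225:345],(480,480),interpolation=cv2.INTER_CUBIC)
cv2.imwrite("pics/z7.png",np.hstack([a[:, :400],b[:, :400]]))
cv2.imwrite("pics/w7.png",W["frame"])
E
```

```text
6.08 [0.5221 0.0819 0.0781] tool y angle 157.20034815708306 F [ 0.2 -0.1 -0.4] 0.40094355185981273 [ 0.01 -0.07  1.94 -0.    1.28 -2.73]
```

View pics/z7.png

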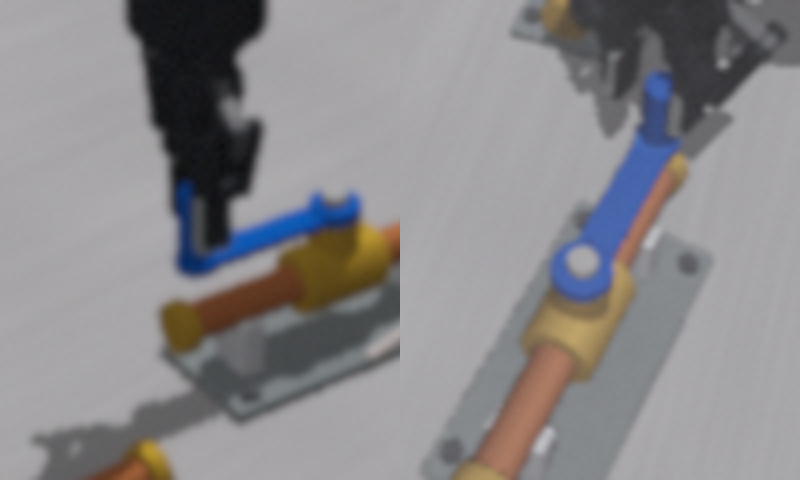

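View pics/w7.png

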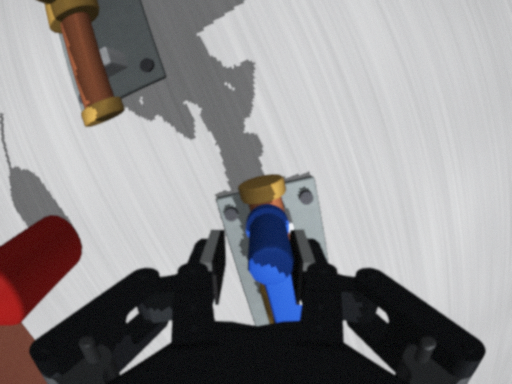

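The lever is nearly along the pipe, with the post at (270,240) resting against the trailing pad, a few degrees short. I'm pushing on to the stop in small steps.

jog_arm(increments=[{"slide": [-1,-3,0],"rotation": [0,0,-1]},{"slide": [-1,-3,0],"rotation": [0,0,-1]},{"slide": [0,0,0],"rotation": [0,0,0]}])

```text
time: 6.48
tool_pos: [0.5223, 0.0828, 0.0781]
tool_rot: [-0.006, -0.568, 0.823, 0.005]
contact_force: [-21.3, 1.5, 13.9]
gripper_width: 0.399
```

jog_arm(increments=[{"slide": [-1,-3,0],"rotation": [0,0,0]},{"slide": [0,0,0],"rotation": [0,0,0]}])

```text
time: 6.65
tool_pos: [0.5221, 0.0827, 0.0778]
tool_rot: [-0.01, -0.568, 0.823, 0.007]
contact_force: [-32.0, 1.2, 21.8]
gripper_width: 0.394
```

jog_arm(increments=[{"slide": [0,-2,0],"rotation": [0,0,0]},{"slide": [0,0,0],"rotation": [0,0,0]}])

```text
time: 6.82
tool_pos: [0.522, 0.0827, 0.0777]
tool_rot: [-0.011, -0.568, 0.823, 0.009]
contact_force: [-37.9, 2.3, 25.5]
gripper_width: 0.401
```

```bash
python3 - <<'E'
exec(open('pose.py').read())
A=optics.grab_frame("scene");B=optics.grab_frame("side");W=optics.grab_frame("wrist")
a=cv2.resize(A["frame"][90:210,205:325],(480,480),interpolation=cv2.INTER_CUBIC);b=cv2.resize(B["frame"][190:310,225:345],(480,480),interpolation=cv2.INTER_CUBIC)
cv2.imwrite("pics/z8.png",np.hstack([a[:, :400],b[:, :400]]))
cv2.imwrite("pics/w8.png",W["frame"])
E
```

```text
6.82 [0.522  0.0827 0.0777] tool y angle 159.23353005552582 F [-37.9   2.3  25.5] 0.40059816230846346 [ 0.01 -0.05  1.92  0.    1.3  -2.77]
```

View pics/z8.png

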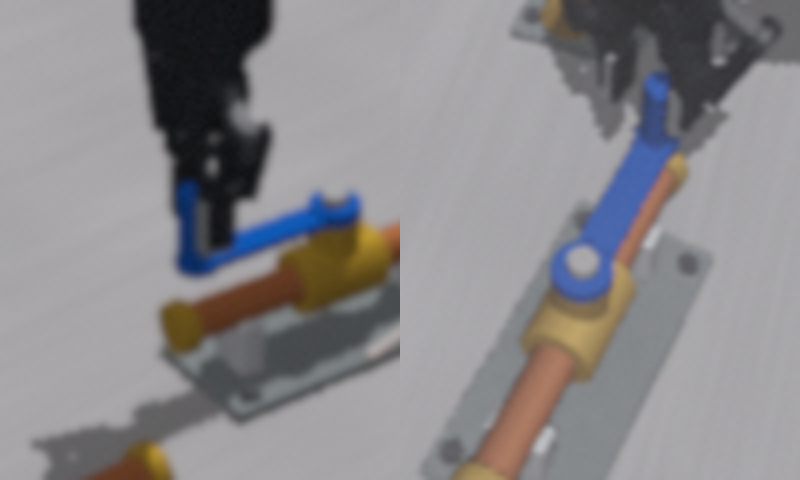

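View pics/w8.png

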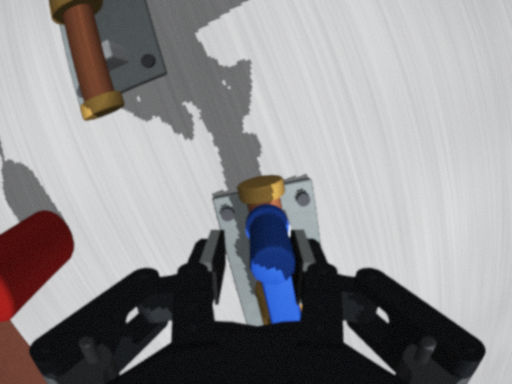

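```bash
python3 - <<'E'
from h import *
A=optics.grab_frame("scene");B=optics.grab_frame("side");W=optics.grab_frame("wrist")
S=np.array([.534,.181])
def an(p): return np.degrees(np.arctan2(*(p[:2]-S)[::-1]))%360-170.2
t=tri([(A,(251.8,137)),(B,(289.3,210))]);print("top",t,an(t))
for c,f in(("scene",A),("side",B)):
    for d in place_of("water_grip",c): p=atz(f,d["uv"],.118);print(c,d,p,an(p))
for d in place_of("water_grip","wrist"):
    f=W;K=f["camera_matrix"];q=(np.array(d["uv"])-K[:2,2])/[K[0,0],K[1,1]];r=np.hypot(*q)
    v=f["R"].T@np.array([*(np.sin(r)*q/r),np.cos(r)]);o=-f["R"].T@f["t"]
    p=o+v*(.118-o[2])/v[2];print(d,p,an(p))
E
```

```text
top [0.51724089 0.08081101 0.14091652] 90.30377174051279
scene {'uv': [252.9, 147.2], 'score': 0.55} [0.52197953 0.07793105 0.118     ] 93.14789985987841
side {'uv': [293.0, 215.8], 'score': 0.7} [0.50957908 0.0765362  0.118     ] 86.64203652953495
{'uv': [267.8, 244.9], 'score': 0.78} [0.51707584 0.08356501 0.118     ] 89.94621428943032
```

Open is confirmed: the post triangulates to 90°, and the force rose to about 38 N without motion, so it is at the stop. I'm backing off and planning the return.

jog_arm(increments=[{"slide": [1,4,0],"rotation": [0,0,0]},{"slide": [1,4,0],"rotation": [0,0,0]},{"slide": [1,4,0],"rotation": [0,0,0]},{"slide": [0,0,0],"rotation": [0,0,0]},{"slide": [0,0,0],"rotation": [0,0,0]}])

```text
time: 7.68
tool_pos: [0.5214, 0.0824, 0.0787]
tool_rot: [0.001, -0.568, 0.823, -0.0]
contact_force: [0.6, 0.2, -0.9]
gripper_width: 0.401
```

```bash
python3 - <<'E'
exec(open('plan.py').read())
ths=np.linspace(90,-2,21)[1:]
plan(*s["tool_pos"][:2],ya,ths,ya-(90-ths)*69/92)
E
```

```text
7.68 [0.5214 0.0824 0.0787] tool y angle 159.17353555823524 F [ 0.6  0.2 -0.9] 0.4014643090204806 [ 0.02 -0.08  1.94 -0.    1.27 -2.76]
{"slide": [3, 12, 0], "rotation": [0, 0, 3]},
{"slide": [1, 8, 0], "rotation": [0, 0, 4]},
{"slide": [1, 8, 0], "rotation": [0, 0, 3]},
{"slide": [0, 8, 0], "rotation": [0, 0, 4]},
{"slide": [1, 8, 0], "rotation": [0, 0, 3]},
{"slide": [0, 8, 0], "rotation": [0, 0, 4]},
{"slide": [1, 8, 0], "rotation": [0, 0, 3]},
{"slide": [0, 8, 0], "rotation": [0, 0, 4]},
{"slide": [0, 8, 0], "rotation": [0, 0, 3]},
{"slide": [-1, 8, 0], "rotation": [0, 0, 4]},
{"slide": [0, 8, 0], "rotation": [0, 0, 3]},
{"slide": [0, 8, 0], "rotation": [0, 0, 3]},
{"slide": [-1, 8, 0], "rotation": [0, 0, 4]},
{"slide": [-1, 8, 0], "rotation": [0, 0, 3]},
{"slide": [-1, 8, 0], "rotation": [0, 0, 4]},
{"slide": [-1, 8, 0], "rotation": [0, 0, 3]},
{"slide": [-2, 8, 0], "rotation": [0, 0, 4]},
{"slide": [-1, 8, 0], "rotation": [0, 0, 3]},
{"slide": [-2, 8, 0], "rotation": [0, 0, 4]},
{"slide": [-1, 8, 0], "rotation": [0, 0, 3]},
```

jog_arm(increments=[{"slide": [3,12,0],"rotation": [0,0,3]},{"slide": [1,8,0],"rotation": [0,0,4]},{"slide": [1,8,0],"rotation": [0,0,3]},{"slide": [0,8,0],"rotation": [0,0,4]},{"slide": [1,8,0],"rotation": [0,0,3]},{"slide": [0,8,0],"rotation": [0,0,4]},{"slide": [1,8,0],"rotation": [0,0,3]},{"slide": [0,8,0],"rotation": [0,0,4]},{"slide": [0,8,0],"rotation": [0,0,3]},{"slide": [-1,8,0],"rotation": [0,0,4]}])

```text
time: 8.52
tool_pos: [0.4518, 0.1236, 0.0786]
tool_rot: [0.0, -0.292, 0.956, -0.002]
contact_force: [0.6, -4.4, -0.1]
gripper_width: 0.4
```

jog_arm(increments=[{"slide": [0,8,0],"rotation": [0,0,3]},{"slide": [0,8,0],"rotation": [0,0,3]},{"slide": [-1,8,0],"rotation": [0,0,4]},{"slide": [-1,8,0],"rotation": [0,0,3]},{"slide": [-1,8,0],"rotation": [0,0,4]},{"slide": [-1,8,0],"rotation": [0,0,3]},{"slide": [-2,8,0],"rotation": [0,0,4]},{"slide": [-1,8,0],"rotation": [0,0,3]},{"slide": [-2,8,0],"rotation": [0,0,4]},{"slide": [-1,8,0],"rotation": [0,0,3]},{"slide": [0,0,0],"rotation": [0,0,0]}])

```text
time: 9.43
tool_pos: [0.4354, 0.2024, 0.0782]
tool_rot: [-0.0, -0.001, 1.0, -0.0]
contact_force: [-0.5, -0.2, -0.4]
gripper_width: 0.401
```

```bash
cat > chk.py <<'E'
import sys;n=sys.argv[1]
exec(open('pose.py').read())
A=optics.grab_frame("scene");B=optics.grab_frame("side");W=optics.grab_frame("wrist")
a=cv2.resize(A["frame"][90:210,205:325],(480,480),interpolation=cv2.INTER_CUBIC);b=cv2.resize(B["frame"][190:310,235:355],(480,480),interpolation=cv2.INTER_CUBIC)
cv2.imwrite(f"pics/z{n}.png",np.hstack([a[:, :400],b[:, :400]]))
cv2.imwrite(f"pics/w{n}.png",W["frame"])
S=np.array([.534,.181])
def an(p): return np.degrees(np.arctan2(*(p[:2]-S)[::-1]))%360-170.2
for c,f in(("scene",A),("side",B)):
    for d in place_of("water_grip",c): p=atz(f,d["uv"],.118);print(c,d,p,an(p))
for d in place_of("water_grip","wrist"):
    f=W;K=f["camera_matrix"];q=(np.array(d["uv"])-K[:2,2])/[K[0,0],K[1,1]];r=np.hypot(*q)
    v=f["R"].T@np.array([*(np.sin(r)*q/r),np.cos(r)]);o=-f["R"].T@f["t"]
    p=o+v*(.118-o[2])/v[2];print(d,p,an(p))
E
python3 chk.py 9
```

```text
9.43 [0.4354 0.2024 0.0782] tool y angle 90.16512696281818 F [-0.5 -0.2 -0.4] 0.4005263189836784 [ 0.28 -0.2   2.05 -0.    1.29 -1.29]
scene {'uv': [264.5, 117.3], 'score': 0.85} [0.43872108 0.19468045 0.118     ] 1.6291367045516836
side {'uv': [319.3, 269.4], 'score': 0.73} [0.42952333 0.19389839 0.118     ] 2.7620428464648796
{'uv': [244.6, 244.5], 'score': 0.69} [0.43378271 0.1960746  0.118     ] 1.2457463041944266
```

View pics/w9.png

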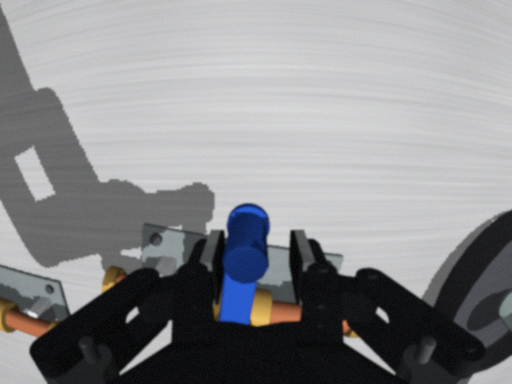

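The lever is at about 1–3° from shut, with the post at (245,250) against the left pad. A small nudge follows, to the stop.

jog_arm(increments=[{"slide": [0,3,0],"rotation": [0,0,0]},{"slide": [0,2,0],"rotation": [0,0,0]},{"slide": [0,0,0],"rotation": [0,0,0]}])

```text
time: 9.98
tool_pos: [0.4356, 0.2051, 0.0784]
tool_rot: [0.0, -0.002, 1.0, -0.002]
contact_force: [0.3, -7.5, 0.9]
gripper_width: 0.402
```

```bash
python3 chk.py 10
```

```text
9.98 [0.4356 0.2051 0.0784] tool y angle 90.20397077290502 F [ 0.3 -7.5  0.9] 0.4020456366865118 [ 0.29 -0.19  2.05 -0.    1.29 -1.28]
scene {'uv': [264.3, 116.1], 'score': 0.69} [0.43383134 0.19869388 0.118     ] -0.21744361037099225
side {'uv': [325.3, 268.5], 'score': 0.62} [0.41863043 0.18834543 0.118     ] 6.156969498063972
{'uv': [243.2, 243.6], 'score': 0.89} [0.43314929 0.19861157 0.118     ] -0.10568227996873247
```

It is at the stop: 0° in two cameras, and the force rose to 7.5 N. I'm centring off the post, lifting clear and retreating.

jog_arm(increments=[{"slide": [0,-5,0],"rotation": [0,0,0]},{"slide": [0,-5,0],"rotation": [0,0,0]},{"slide": [0,0,0],"rotation": [0,0,0]},{"slide": [0,0,-15],"rotation": [0,0,0]},{"slide": [0,0,-20],"rotation": [0,0,0]},{"slide": [0,0,-30],"rotation": [0,0,0]},{"slide": [0,0,-30],"rotation": [0,0,0]},{"slide": [0,0,-30],"rotation": [0,0,0]},{"slide": [0,0,0],"rotation": [0,0,0]},{"slide": [0,0,0],"rotation": [0,0,0]},{"slide": [0,0,0],"rotation": [0,0,0]}])

```text
time: 11.2
tool_pos: [0.4349, 0.197, 0.2027]
tool_rot: [-0.0, -0.002, 1.0, 0.0]
contact_force: [-0.6, 1.4, -0.6]
gripper_width: 0.401
```

```bash
python3 chk.py 11; python3 - <<'E'
from h import *
A=optics.grab_frame("scene");cv2.imwrite("pics/sc11.png",A["frame"])
B=optics.grab_frame("side")
for c,f in(("scene",A),("side",B)):
  for n,z in(("gas_grip",.118),("wash_bottle",0)):
    for d in place_of(n,c)[:1]: print(c,n,d,atz(f,d["uv"],z))
E
```

```text
11.2 [0.4349 0.197  0.2027] tool y angle 90.1759040451563 F [-0.6  1.4 -0.6] 0.40056481273278316 [ 0.27 -0.32  1.94  0.    1.52 -1.3 ]
scene {'uv': [264.5, 116.3], 'score': 0.97} [0.43494199 0.19832355 0.118     ] -0.11973472964962184
side {'uv': [318.5, 269.6], 'score': 0.62} [0.43093984 0.19481419 0.118     ] 2.165573385870914
{'uv': [256.1, 184.8], 'score': 0.69} [0.43370369 0.19634843 0.118     ] 1.099474616406269
scene gas_grip {'uv': [159.3, 185.9], 'score': 0.93} [ 0.49826934 -0.15698017  0.118     ]
scene wash_bottle {'uv': [319.8, 240.3], 'score': 0.91} [0.75080004 0.05580001 0.        ]
side gas_grip {'uv': [319.4, 152.8], 'score': 0.79} [ 0.49209248 -0.15629308  0.118     ]
side wash_bottle {'uv': [200.7, 214.4], 'score': 0.79} [0.75682488 0.04723092 0.        ]
```

View pics/sc11.png

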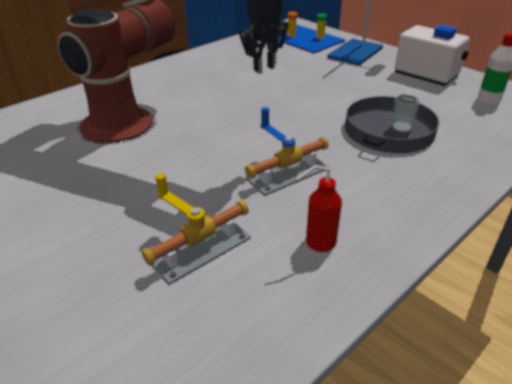

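View pics/w11.png

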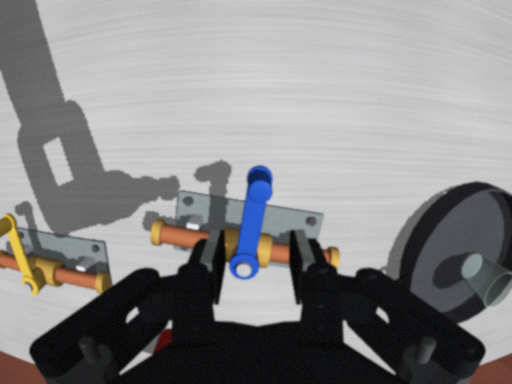

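The blue lever is square across the pipe, from grip (260,180) to stem (244,265) in the wrist view. In the scene view the gripper is clear, and the yellow grip (161,185) and bottle (322,240) are where they started. I'm handing in.

```bash
python3 -c "
from plant import manip
print(manip.job_done())"
```

```text
the job is handed in; nothing more can be done
None
```

I opened the blue lever fully to its stop, swung it back to fully shut, and handed the job in at about 11 s of the 40 s allowed. It swung freely through the whole arc. I moved it with the pads held loosely around the grip, then lifted the gripper clear.

- **Open:** the post measured 90°, and the force rose to about 38 N (45 N in all) with no further movement, so it was at the stop.
- **Shut:** the force rose to 7.5 N at the stop. After I lifted clear, the cameras put the lever between 0° and 2° from shut.
- **Bystanders:** the yellow grip and the bottle measured within about 10 mm of their starting places, which is detection scatter. The bottle was upright in the last picture.

**Checks that disagreed:**
- The finger tips sat about 35 mm higher than the reported tool position implied. I followed the pictures and went lower.
- The side camera's grip detections ran up to 6° off the other two cameras.
- The first move call was refused because its rows were incomplete. It moved nothing.

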